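# Rock a stuck USB charger out of the microscope bench's power strip

## Task

The tall two-port USB charger is stuck in the power strip on the microscope bench, too tight to be pulled straight out. Take hold of it, rock it side to side across the strip, leaning it well over at least twice each way while you ease it up, until it comes free. Finish while still holding it, upright and steady above its own socket with its pins just clear, no more than a couple of centimetres; leave the other plugs in and everything else where it is.

Things in the scene. Friction and masses are not known exactly. Their poses are not given: they have to be found in the camera images.
- strip: dark grey four-way power strip screwed to the bench, 290 mm long (its x), 66 mm wide (its y), 40 mm high; origin at the centre of its underside, z up. Four sockets in a row on its centre line (y 0), 60 mm apart. Slots are 1.7 mm wider than the pins to either side across the strip, so a seated plug can be leaned about 0.12 rad (7 degrees) each way across the strip but hardly along it
- way1 (a point): first socket, centre of its top face, strip x -90 mm; axes as the strip's. In every socket sprung contacts, 6 to 14 mm below the top face, grip the pins from the two sides of the strip: at y +15 mm (earth pin) and y -13 mm (other pins), about 25 N of friction on each side: a straight pull takes 40 to 70 N, rocking about 15 N
- way2 (a point): second socket, top face, strip x -30 mm. Leaning a plug across the strip about the contact on the side it leans to slides the other side's pins up past theirs: about 3 mm up for a lean of 0.1 rad from upright, 6 mm from one lean to the opposite one; friction keeps the height won
- way3 (a point): third socket, top face, strip x +30 mm (empty). A plug is free of all contacts once its underside has risen about 17 mm
- way4 (a point): fourth socket, top face, strip x +90 mm
- charger_mid (a point): the stuck USB charger: white square block 48 x 48 mm, 46 mm high, two USB ports on its flat top, 90 g; point at its centre, 23 mm above its underside, which sits on the strip's top face. Axes as the strip's. In socket 1, 2 or 4, the other two plugs in the rest. Its faces across the strip (+/-y) are free to grip; along the strip a plug may stand 9 mm away
- charger_top (a point): centre of the charger's top face, 46 mm above its underside
- charger_tip (a point): lower end of the charger's longest pin (earth, 4 x 8 mm, at y +11.1 mm), 22.7 mm below its underside; the other two pins (6.4 x 4 mm, at y -11.1 mm, x +/-11.1 mm) are 17.7 mm long. With the charger upright the pins are out once this point is above the strip's top face
- timer_mid (a point): plug-in timer in another socket, to be left in: white square body 54 x 54 x 30 mm with a round toothed dial 48 mm across on top, 43 mm high in all; point 18.5 mm above its underside
- adaptor_mid (a point): round white shaver adaptor in another socket, to be left in: 49 mm across, 30 mm high; point at its centre
- dish: covered clear dish, 92 mm across, 16 mm high, loose on the bench; origin under its centre
- lens_case: grey screw-lid case for an objective, standing, 41 mm across, 58 mm high; origin under its centre
- oil: small amber bottle of immersion oil, 28 mm across, 65 mm high; origin under its centre
- mount: dark round polished sample block, 30 mm across, 20 mm high; origin under its centre
- mailer: black slide box lying flat, 84 x 34 x 16 mm; origin under its centre
- driver: small screwdriver lying flat, 150 mm long along its x; origin under its middle

How it is judged (in metres and radians):
On the way, in this order (a step that is already met when the one before it is completed fails the run):
1. the charger, gripped and still in its socket, is leaned over to the earth-pin side (+y) of the strip by about 3 degrees or more (angle between charger_top's own z axis and vertical above 0.05 rad and y of charger_top in the frame of strip above 0.0015 m and z of charger_tip in the frame of strip below 0.036 m and contact force between the fingers and charger above 1 N), for 0.1 s.
2. and then leaned over to the other side by about 3 degrees or more, still in its socket (angle between charger_top's own z axis and vertical above 0.05 rad and y of charger_top in the frame of strip below -0.0015 m and z of charger_tip in the frame of strip below 0.036 m and contact force between the fingers and charger above 1 N), for 0.1 s.
At the end, for the whole second after the job is handed in: the charger is held by the fingers, upright within 8 degrees, still (under 30 mm/s) and touching nothing else, its longest pin 2 to 30 mm above the strip's top face and its centre within 65 mm of where it started; the timer and the adaptor are within 8 mm of their start, all else within 30 mm (z of charger_tip in the frame of strip between 0.042 and 0.07 m and distance of charger_mid from where it was at the start of the episode below 0.065 m and angle between charger_top's own z axis and vertical below 0.15 rad and linear speed of charger below 0.03 m/s and contact force between the fingers and charger above 2 N and contact force between each of strip, timer, adaptor and charger below 0.1 N and distance of each of timer_mid, adaptor_mid from where it was at the start of the episode below 0.008 m and distance of each of dish, lens_case, oil, mount, mailer, driver from where it was at the start of the episode below 0.03 m); the arm keeps its last pose, push and grip.
It fails at once if another plug is pulled out (distance of any of timer_mid, adaptor_mid from where it was at the start of the episode above 0.012 m).
It fails at once if something else on the bench is knocked more than 30 mm (distance of any of dish, lens_case, oil, mount, mailer, driver from where it was at the start of the episode above 0.03 m).
It also fails if it takes over 48 s, if anything falls off the work surface, if the arm or the gripper's body presses on something with over 40 N, if the wrist force passes 120 N, or if a joint passes its speed limit or range.

## Robot

A 6-joint arm with a two-finger parallel gripper is mounted at the origin on the work surface. World frame = base frame: x ahead of the robot, y to its left, z up, the work surface at z = 0. Lengths are in m, angles in degrees, forces in N, time in s.
With the tool pointing down it reaches from about 0.35 to 0.975 m from the base axis. Payload 17.4 kg.
Tool frame: the origin (TCP) lies where the fingers leave the gripper's body, on its centre line; the fingertips stand 73 mm ahead of it and the grasp point (between the pads) lies 54 mm ahead of it; z points along the fingers, y is the line along which they close (so a half turn about z gives the same grasp; the last joint's range is limited). The gripper opens to 85 mm and grips with 20 to 120 N. Pads are 22 mm wide; open, the fingers measure 114 mm over their backs; the gripper's body (76 mm by 85 mm) begins 54 mm behind the grasp point. The pads swing forward as they close: fully open they stand 13 mm farther back than shut.
Start: joints at [-77.223, 6.646, 82.598, -0, 90.757, -2.166], TCP at [0.174, -0.652, 0.304] pointing down, gripper open.
Joint ranges: [-162.19, 162.19], [-47.58, 125.68], [4.15, 143.07], [-65.23, 245.23], [0.69, 171.88], [-170.13, 170.13]. Speed limits (degrees/s): [108.29, 108.29, 127.2, 180, 180, 180].

## Interface

Orientations are given as [roll, pitch, yaw] about the fixed x, y, z axes, in that order (R = Rz(yaw) Ry(pitch) Rx(roll)).
In Python, from plant import r gives the robot as it stands.
- The arm moves only by the tool jog_arm, never from a script. Its argument "rows" is a list of rows, each a list of 3 entries, a list of its own where there are three numbers: the shift along the world's x, y, z in cm, then the turn about the world's z in rad, then the closure, from -1 (fully open) to 1 (shut). A call has 1 to 8 rows; each row shifts and turns the commanded pose from where the row before left it; what a row does not reach is not made up. A row lasts 1/12 s, in which the tool goes at most 41.7 mm and 7.16 degrees, less where a joint would pass 70% of its speed; a pose out of reach is approached as far as the arm can. A call with a gripper value outside its range is refused whole. The fingers move at their own pace and stop on an object; "grip_force" is the grip in N (left out, the last holds). Time passes only in rows, so rows that do not move let the fingers close. It gives the time, the measured TCP pose, the force, the opening and the grip force at its end, in the units of the state.
- r.observe(): the state, without advancing time (a new reading comes with each control period).
- r.get_image(name): name is "scene" or "side" or "wrist"; returns a dict with "img" (480x640x3 uint8, red, green, blue), "fovy" (degrees; the focal length in pixels is half the picture's height over the tangent of half this angle, whatever the lens; pixels are square), "cx", "cy" (the principal point, pixels), "xyz" and "rotation" of the camera in the world. Camera axes: x right, y down, z forward; pixel columns grow to the right and rows downward; lengths in m; the calibration is good to about 2 mm. A picture is of the moment at which its call begins. There is no depth.
- r.finish_job(): hands the job in; it is judged then, once.
The state is a dict: "t": time; "qpos": joint angles; "joint_velocities": joint speeds; "effort": joint torques, N m; "eef_pos": TCP position; "tcp_rot": TCP orientation; "force": force on the tool from outside, world axes, zero at the start; "moment": the same for the moment, N m; "opening": finger opening in m; "gripper_force": force on a finger pad.
Only numpy, scipy, OpenCV 4.12 (cv2) and the standard library are available. Lean on these libraries where they do the work, as an engineer would, in place of code of your own. Each camera call takes 0.05 s, during which the arm holds its last target. There are 200 camera calls.

## Working session

There is one attempt and no reset: what is moved stays moved. The work goes in short steps, Python scripts to look and compute and a tool call to move; the robot and the scene stay as the last step left them, time stands still between calls to the robot, and variables do not carry over. Pictures are saved under pics/ and viewed, at most 10 in all, crops included, and the job is handed in when it is done.

Besides the shell and the picture viewer there is one more tool, called after "Request:" as name(argument=value, ...) on one line, values as JSON. jog_arm: Moves the arm, as the interface text tells. Its arguments: {"type":"object","properties":{"rows":{"type":"array","items":{"type":"array"}},"grip_force":{"type":"number"}},"required":["rows"]}

```bash
mkdir -p pics; ls; cat > h.py <<'E'
import numpy as np, cv2
from plant import r
def cap(n,f):
    c=r.get_image(n); cv2.imwrite(f'pics/{f}.png',c['img'][:,:,::-1]); np.savez(f'pics/{f}.npz',**c); return c
def ray(c,u,v):
    f=240/np.tan(np.radians(float(c['fovy']))/2)
    d=np.array(c['rotation'])@np.array([(u-c['cx'])/f,(v-c['cy'])/f,1]); return np.array(c['xyz']),d
def onz(c,u,v,z):
    p,d=ray(c,u,v); return p+d*(z-p[2])/d[2]
def proj(c,P):
    f=240/np.tan(np.radians(float(c['fovy']))/2)
    q=np.array(c['rotation']).T@(np.array(P)-np.array(c['xyz'])); return q[0]/q[2]*f+c['cx'],q[1]/q[2]*f+c['cy']
E
python3 - <<'E'
from h import *
for n in("scene","side","wrist"):
    c=cap(n,n+'0'); print(n,c['fovy'],c['cx'],c['cy'],c['xyz'],np.array(c['rotation']).round(3).tolist())
print(r.observe())
E
```

```text
pics
scene 56.588155716948336 318.46189892076785 236.85412171272174 [1.00358094 0.51070246 0.66704375] [-130.644, -0.262, 141.386]
side 55.31810560502093 325.09036223381537 235.69563302002663 [ 0.46194345 -0.49307981  0.55407886] [-132.288, 1.221, -18.832]
wrist 65.31647813807085 320.1090510738639 242.29309352313183 [ 0.24902551 -0.63200259  0.37255603] [162.353, 0.081, -75.104]
{'t': 0.15, 'qpos': array([-7.72223685e+01,  6.66980210e+00,  8.26265109e+01,  1.05123883e-03,
        9.07552241e+01, -2.16750486e+00]), 'joint_velocities': array([ 0.00866503, -0.01507594, -0.15221736,  0.08541233,  0.01607875,
       -0.02735824]), 'effort': array([ 9.31875766e-04, -7.32508850e+01, -6.32846761e+01,  3.74862270e-05,
        4.90930121e-03, -2.45893443e-05]), 'eef_pos': array([ 0.17403912, -0.65210763,  0.3033131 ]), 'tcp_rot': array([-1.79948539e+02, -2.99959708e-03,  1.49451484e+01]), 'force': array([-0.3351211 ,  0.45638371,  0.41560922]), 'moment': array([-0.04453353, -0.00258151, -0.05751009]), 'gripper_force': 0.0, 'opening': 0.08519150441653212}
```

```bash
sed -i 's/^def ray/from scipy.spatial.transform import Rotation as Ro\ndef RR(c): return Ro.from_euler("xyz",c["rotation"],degrees=True).as_matrix()\ndef ray/; s/np.array(c\[.rotation.\])/RR(c)/' h.py; cat h.py | head -20
```

```text
import numpy as np, cv2
from plant import r
def cap(n,f):
    c=r.get_image(n); cv2.imwrite(f'pics/{f}.png',c['img'][:,:,::-1]); np.savez(f'pics/{f}.npz',**c); return c
from scipy.spatial.transform import Rotation as Ro
def RR(c): return Ro.from_euler("xyz",c["rotation"],degrees=True).as_matrix()
def ray(c,u,v):
    f=240/np.tan(np.radians(float(c['fovy']))/2)
    d=RR(c)@np.array([(u-c['cx'])/f,(v-c['cy'])/f,1]); return np.array(c['xyz']),d
def onz(c,u,v,z):
    p,d=ray(c,u,v); return p+d*(z-p[2])/d[2]
def proj(c,P):
    f=240/np.tan(np.radians(float(c['fovy']))/2)
    q=RR(c).T@(np.array(P)-np.array(c['xyz'])); return q[0]/q[2]*f+c['cx'],q[1]/q[2]*f+c['cy']
```

View pics/scene0.png

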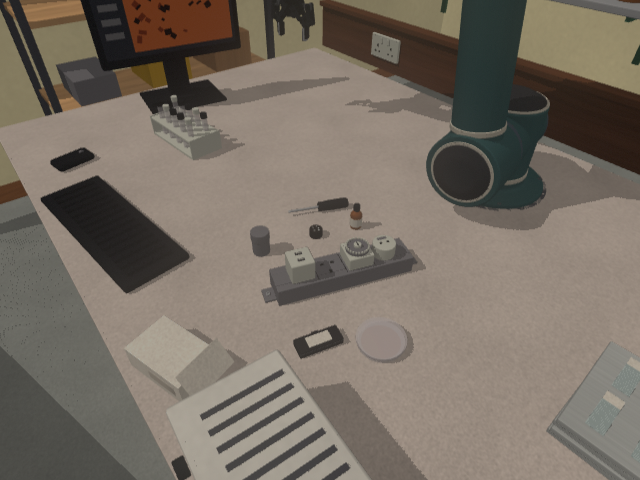

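View pics/side0.png

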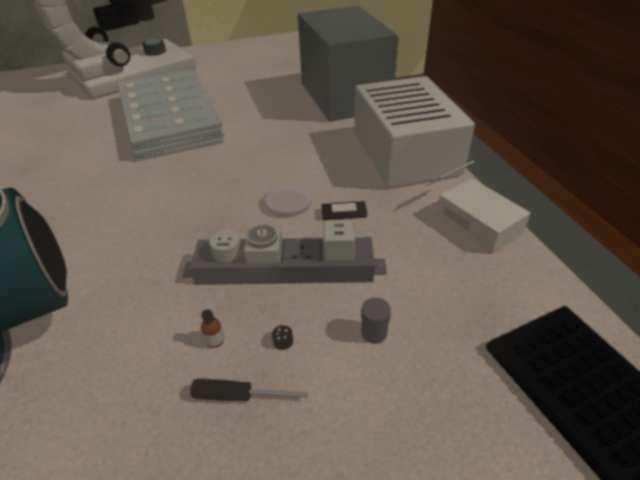

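```bash
python3 - <<'E'
from h import *
a=cv2.imread('pics/side0.png')[200:300,170:400]; b=cv2.imread('pics/scene0.png')[220:310,255:425]
cv2.imwrite('pics/c1.png',cv2.resize(a,None,fx=3.4,fy=3.4,interpolation=cv2.INTER_CUBIC))
cv2.imwrite('pics/c2.png',cv2.resize(b,None,fx=4.5,fy=4.5,interpolation=cv2.INTER_CUBIC))
E
```

```text
(no output)
```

View pics/c1.png

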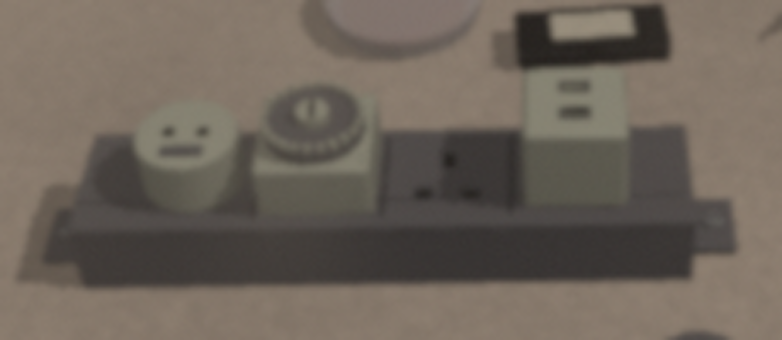

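View pics/c2.png

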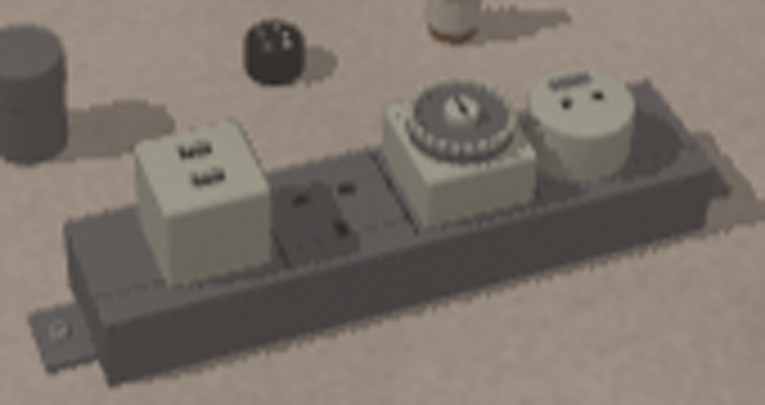

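```bash
python3 - <<'E'
from h import *
s=np.load('pics/side0.npz'); c=np.load('pics/scene0.npz')
A=lambda u,v:(u/3.4+170-.35,v/3.4+200-.35); B=lambda u,v:(u/4.5+255-.4,v/4.5+220-.4)
for nm,cam,f,ch,st in(('side',s,A,[(527,68),(622,68),(629,138),(524,138)],[(97,135),(685,127),(693,223),(78,232)]),
                 ('scene',c,B,[(136,147),(238,120),(270,183),(166,218)],[(66,228),(110,325),(708,165),(645,82)])):
    for k,z in((ch,.086),(st,.04)):
        P=np.array([onz(cam,*f(*p),z)[:2] for p in k]); print(nm,z,P.round(4).tolist(),'c',P.mean(0).round(4),'L',np.linalg.norm(P-np.roll(P,-1,0),axis=1).round(4),'ang',np.degrees(np.arctan2(*(np.roll(P,-1,0)-P).T[::-1])).round(1))
E
```

```text
side 0.086 [[0.6302, 0.0332], [0.6715, 0.018], [0.657, -0.0276], [0.6135, -0.0116]] c [0.6431 0.003 ] L [0.0441 0.0478 0.0464 0.0478] ang [ -20.3 -107.7  159.9   69.6]
side 0.04 [[0.4322, 0.11], [0.7047, 0.0161], [0.6826, -0.045], [0.4155, 0.0462]] c [0.5588 0.0318] L [0.2882 0.065  0.2822 0.066 ] ang [ -19.  -109.9  161.2   75.3]
scene 0.086 [[0.6582, -0.0211], [0.6135, -0.0078], [0.6271, 0.0319], [0.6735, 0.0217]] c [0.6431 0.0062] L [0.0467 0.0419 0.0475 0.0455] ang [ 163.4   71.1  -12.4 -109.6]
scene 0.04 [[0.6856, -0.0392], [0.7032, 0.0201], [0.4328, 0.1089], [0.413, 0.0505]] c [0.5587 0.0351] L [0.0619 0.2846 0.0617 0.287 ] ang [  73.5  161.8 -108.7  -18.2]
```

Request:
jog_arm(rows=[[[1.2,1.6,0],0.06,-1],[[2.3,3.2,0],0.06,-1],[[2.3,3.2,0],0.06,-1],[[2.3,3.2,0],0.06,-1],[[2.3,3.2,0],0.06,-1],[[2.3,3.2,0],0.06,-1],[[2.3,3.2,0],0.06,-1],[[2.3,3.2,0],0.06,-1]], grip_force=40)

```text
t: 0.82
eef_pos: [0.3476, -0.4104, 0.3038]
tcp_rot: [180.0, -0.0, 42.6]
force: [0.2, 0.5, 0.5]
opening: 0.0857
gripper_force: 0.0
```

Request:
jog_arm(rows=[[[2.3,3.2,0],0.06,-1],[[2.3,3.2,0],0.06,-1],[[2.3,3.2,0],0.06,-1],[[2.3,3.2,0],0.06,-1],[[2.3,3.2,0],0.06,-1],[[2.3,3.2,0],0.06,-1],[[2.3,3.2,0],0.06,-1],[[2.3,3.2,0],0.06,-1]])

```text
t: 1.48
eef_pos: [0.5317, -0.1542, 0.3039]
tcp_rot: [180.0, 0.0, 70.1]
force: [0.2, -0.5, 0.3]
opening: 0.085
gripper_force: 0.0
```

Request:
jog_arm(rows=[[[2.3,3.2,0],0.02,-1],[[2.3,3.2,0],0,-1],[[2.3,3.2,-1],0,-1],[[2.3,3.2,-2],0,-1],[[1.4,2.1,-3],0,-1],[[0.5,0.9,-3],0,-1],[[0,0,-2],0,-1],[[0,0,0],0,-1]])

```text
t: 2.15
eef_pos: [0.6394, 0.0009, 0.1896]
tcp_rot: [-179.6, 0.1, 71.2]
force: [-0.7, -0.5, -0.5]
opening: 0.0853
gripper_force: 0.0
```

```bash
python3 - <<'E'
from h import *
o=r.observe(); print(o['eef_pos'],o['tcp_rot'],o['qpos'])
c=cap('wrist','w1'); print(c['xyz'],c['rotation']); s=cap('side','s1')
e=o['eef_pos']
for P in ([.643,.0045,.086],[.5588,.0335,.04]): print(proj(c,P))
cv2.imwrite('pics/w1s.png',np.vstack([cv2.resize(cv2.imread('pics/w1.png'),(400,300)),cv2.resize(cv2.imread('pics/s1.png'),(400,300))]))
E
```

```text
[0.63942124 0.00090698 0.1895738 ] [-1.79599910e+02  1.19907776e-01  7.11701582e+01] [-2.20413579e+00  5.48731608e+00  9.45749145e+01 -4.26057957e-04
  8.03554405e+01  1.66261975e+01]
[0.66492156 0.07451783 0.25870415] [162.23711877   0.39277114 -18.88058255]
(np.float64(326.3206147242723), np.float64(276.6939283026263))
(np.float64(181.3912128846792), np.float64(246.76633112868544))
```

View pics/w1.png

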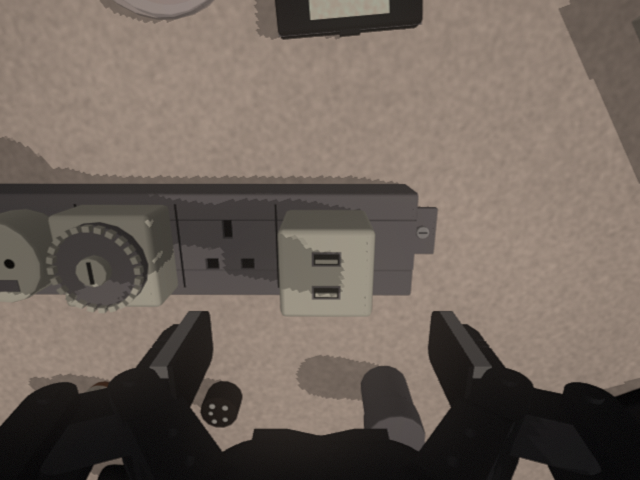

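Request:
jog_arm(rows=[[[0.2,0.2,0],0,-1],[[0.2,0.25,-1],0,-1],[[0,0,-1.5],0,-1],[[0,0,-1.5],0,-1],[[0,0,-1.5],0,-1],[[0,0,-0.95],0,-1],[[0,0,0],0,-1],[[0,0,0],0,-1]])

```text
t: 2.92
eef_pos: [0.6445, 0.0044, 0.1297]
tcp_rot: [-179.9, 0.0, 71.1]
force: [-0.0, 1.2, 0.3]
opening: 0.0855
gripper_force: 0.0
```

Request:
jog_arm(rows=[[[0,0,0],0,0],[[0,0,0],0,0.1],[[0,0,0],0,0.2],[[0,0,0],0,0.3],[[0,0,0],0,0.4],[[0,0,0],0,0.5],[[0,0,0],0,0.6],[[0,0,0],0,1]], grip_force=40)

```text
t: 3.58
eef_pos: [0.6436, 0.005, 0.1318]
tcp_rot: [-179.8, 0.0, 71.1]
force: [-20.4, 4.0, 16.3]
opening: 0.0474
gripper_force: 43.3
```

Request:
jog_arm(rows=[[[0,0,0],0,1],[[0,0,0],0,1],[[0,0,0],0,1],[[0,0,0],0,1]])

```text
t: 3.92
eef_pos: [0.6436, 0.0051, 0.1318]
tcp_rot: [-179.8, 0.0, 71.1]
force: [-20.7, 4.5, 17.0]
opening: 0.0472
gripper_force: 43.3
```

```bash
python3 - <<'E'
from h import *
o=r.observe(); print({k:np.round(v,4) for k,v in o.items()})
cap('wrist','w2')
E
```

```text
{'t': np.float64(3.9167), 'qpos': array([-1.83770e+00,  8.44010e+00,  9.69774e+01,  5.49000e-02,
        7.47620e+01,  1.70384e+01]), 'joint_velocities': array([-0.0268,  0.0359,  0.0237,  0.0016,  0.0384, -0.0238]), 'effort': array([-3.17770e+00, -6.19518e+01, -6.02027e+01, -1.19040e+00,
       -6.16510e+00,  9.80000e-03]), 'eef_pos': array([0.6436, 0.0051, 0.1318]), 'tcp_rot': array([-1.798128e+02,  2.000000e-03,  7.110940e+01]), 'force': array([-20.691 ,   4.5094,  16.966 ]), 'moment': array([0.8295, 3.7651, 0.0186]), 'gripper_force': np.float64(43.3265), 'opening': np.float64(0.0472)}
```

View pics/w2.png

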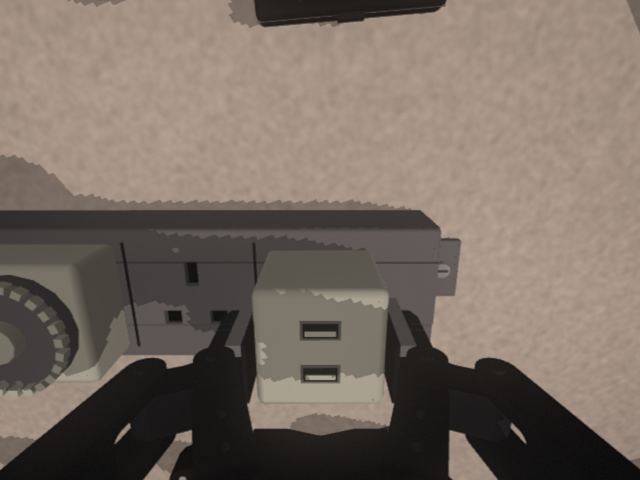

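Request:
jog_arm(rows=[[[-0.1,0.03,0.2],0,1],[[0,0,0.05],0,1],[[0.06,0.19,0.05],0,1],[[0.06,0.19,0.05],0,1],[[0.06,0.19,0.05],0,1],[[0,0,0],0,1],[[0,0,0],0,1]])

```text
t: 4.55
eef_pos: [0.6444, 0.0086, 0.1329]
tcp_rot: [-179.8, 0.3, 71.0]
force: [-5.9, -17.9, -16.2]
opening: 0.0468
gripper_force: 46.6
```

```bash
python3 - <<'E'
from h import *
o=r.observe(); print({k:np.round(o[k],4) for k in('t','eef_pos','tcp_rot','force','moment','opening','gripper_force')})
cap('wrist','w3'); cap('scene','sc3'); s=cap('side','s3')
a=cv2.imread('pics/w3.png')[200:420,200:460]
cv2.imwrite('pics/w3c.png',cv2.resize(a,None,fx=2.5,fy=2.5,interpolation=cv2.INTER_CUBIC))
E
```

```text
{'t': np.float64(4.55), 'eef_pos': array([0.6444, 0.0086, 0.1329]), 'tcp_rot': array([-179.8316,    0.2934,   71.046 ]), 'force': array([ -5.8909, -17.9437, -16.237 ]), 'moment': array([-3.0266,  1.1957, -0.0962]), 'opening': np.float64(0.0468), 'gripper_force': np.float64(46.6227)}
```

View pics/w3c.png

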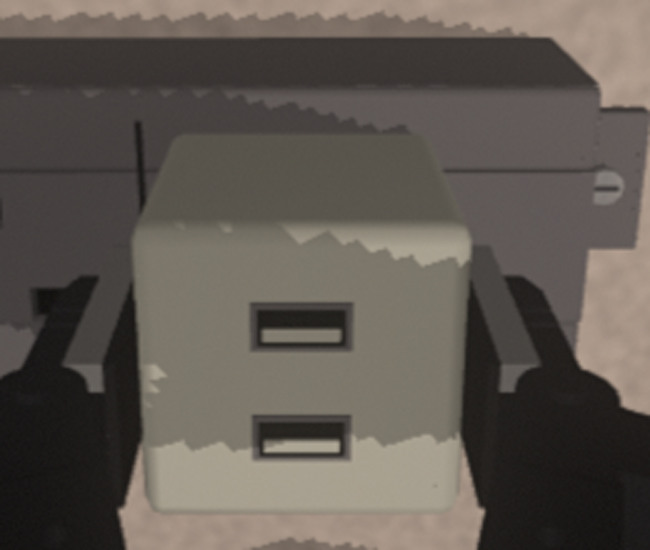

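Request:
jog_arm(rows=[[[0.03,0.1,0],0,1],[[0.03,0.1,0],0,1],[[0,0,0],0,1],[[0,0,0],0,1]])

```text
t: 5.03
eef_pos: [0.6449, 0.0097, 0.1331]
tcp_rot: [-179.8, 0.4, 71.0]
force: [-11.7, -26.6, -11.8]
opening: 0.0471
gripper_force: 47.0
```

```bash
python3 - <<'E'
from h import *
o=r.observe(); print({k:np.round(o[k],4) for k in('t','eef_pos','tcp_rot','force','moment','opening','gripper_force')})
cap('wrist','w4'); cap('scene','sc4'); s=cap('side','s4')
a=cv2.imread('pics/s4.png')[190:290,280:400]; b=cv2.imread('pics/sc4.png')[220:310,255:365]
cv2.imwrite('pics/sc4c.png',np.hstack([cv2.resize(a,(480,400),interpolation=cv2.INTER_CUBIC),cv2.resize(b,(320,400),interpolation=cv2.INTER_CUBIC)]))
E
```

```text
{'t': np.float64(5.0333), 'eef_pos': array([0.6449, 0.0097, 0.1331]), 'tcp_rot': array([-179.8332,    0.3947,   71.0258]), 'force': array([-11.6573, -26.6032, -11.8415]), 'moment': array([-4.1981e+00,  1.8099e+00, -3.7000e-03]), 'opening': np.float64(0.0471), 'gripper_force': np.float64(46.9877)}
```

View pics/sc4c.png

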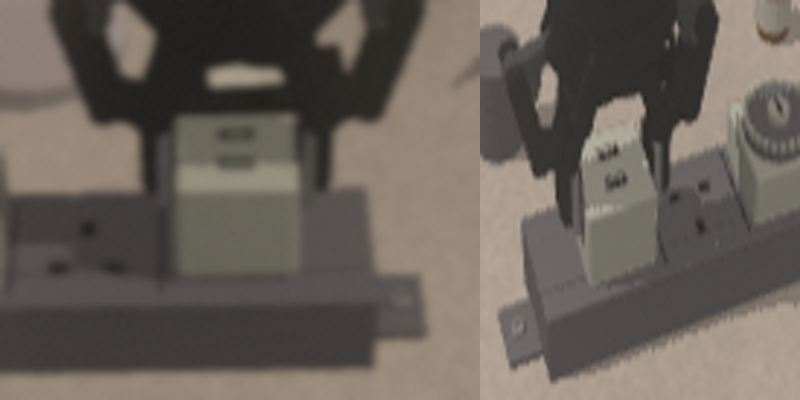

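Request:
jog_arm(rows=[[[-0.1,-0.28,0.06],0,1],[[-0.1,-0.28,0.06],0,1],[[-0.1,-0.28,0.06],0,1],[[-0.1,-0.28,0.06],0,1],[[-0.1,-0.28,0.06],0,1],[[0,0,0],0,1],[[0,0,0],0,1],[[0,0,0],0,1]])

```text
t: 5.85
eef_pos: [0.641, -0.0004, 0.1361]
tcp_rot: [-179.9, -0.1, 71.1]
force: [5.1, 9.4, -20.7]
opening: 0.047
gripper_force: 46.3
```

Request:
jog_arm(rows=[[[-0.05,-0.14,0],0,1],[[0,0,0],0,1],[[0,0,0],0,1]])

```text
t: 6.1
eef_pos: [0.6406, -0.0014, 0.1362]
tcp_rot: [-179.9, -0.1, 71.1]
force: [7.1, 12.7, -21.3]
opening: 0.0474
gripper_force: 46.1
```

```bash
python3 - <<'E'
from h import *
o=r.observe(); print({k:np.round(o[k],4) for k in('t','eef_pos','tcp_rot','force','moment','opening','gripper_force')})
s=cap('side','s5');cap('scene','sc5')
a=cv2.imread('pics/s5.png')[190:290,280:400]; b=cv2.imread('pics/sc5.png')[220:310,255:365]
cv2.imwrite('pics/sc5c.png',np.hstack([cv2.resize(a,(480,400),interpolation=cv2.INTER_CUBIC),cv2.resize(b,(320,400),interpolation=cv2.INTER_CUBIC)]))
E
```

```text
{'t': np.float64(6.1), 'eef_pos': array([ 0.6406, -0.0014,  0.1362]), 'tcp_rot': array([-1.799076e+02, -1.446000e-01,  7.111810e+01]), 'force': array([  7.0775,  12.6769, -21.2623]), 'moment': array([ 2.334 , -1.1149,  0.0131]), 'opening': np.float64(0.0474), 'gripper_force': np.float64(46.0779)}
```

View pics/sc5c.png

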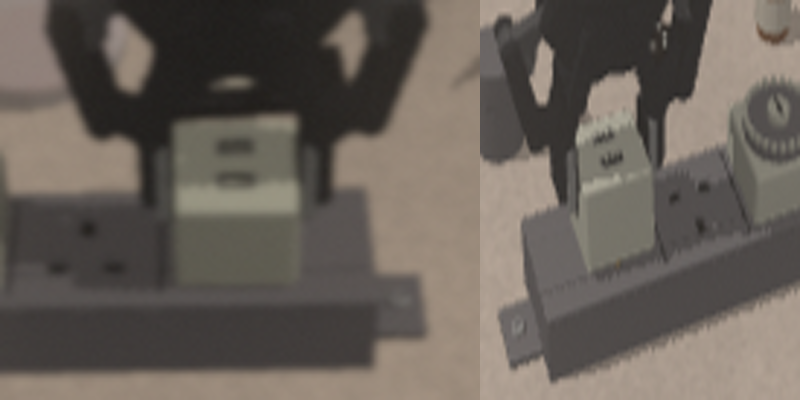

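Request:
jog_arm(rows=[[[0.09,0.27,0.06],0,1],[[0.09,0.27,0.06],0,1],[[0.09,0.27,0.06],0,1],[[0.09,0.27,0.06],0,1],[[0.09,0.27,0.06],0,1],[[0,0,0],0,1],[[0,0,0],0,1],[[0,0,0],0,1]])

```text
t: 6.87
eef_pos: [0.6444, 0.0094, 0.1392]
tcp_rot: [-179.9, 0.2, 71.1]
force: [-3.5, -10.2, -16.0]
opening: 0.0476
gripper_force: 45.6
```

Request:
jog_arm(rows=[[[0.05,0.14,0],0,1],[[0,0,0],0,1],[[0,0,0],0,1]])

```text
t: 7.12
eef_pos: [0.6448, 0.0104, 0.1392]
tcp_rot: [-179.9, 0.3, 71.1]
force: [-5.2, -14.7, -13.8]
opening: 0.0471
gripper_force: 45.6
```

Request:
jog_arm(rows=[[[-0.09,-0.28,0.06],0,1],[[-0.09,-0.28,0.06],0,1],[[-0.09,-0.28,0.06],0,1],[[-0.09,-0.28,0.06],0,1],[[-0.09,-0.28,0.06],0,1],[[0,0,0],0,1],[[0,0,0],0,1],[[0,0,0],0,1]])

```text
t: 7.78
eef_pos: [0.6409, -0.0007, 0.1422]
tcp_rot: [-179.9, -0.1, 71.1]
force: [6.1, 11.1, -20.3]
opening: 0.047
gripper_force: 45.8
```

```bash
python3 - <<'E'
from h import *
o=r.observe(); print({k:np.round(o[k],4) for k in('t','eef_pos','tcp_rot','force','moment','opening','gripper_force')})
s=cap('side','s6');cap('scene','sc6')
a=cv2.imread('pics/s6.png')[190:290,280:400]; b=cv2.imread('pics/sc6.png')[220:310,255:365]
cv2.imwrite('pics/sc6c.png',np.hstack([cv2.resize(a,(480,400),interpolation=cv2.INTER_CUBIC),cv2.resize(b,(320,400),interpolation=cv2.INTER_CUBIC)]))
E
```

```text
{'t': np.float64(7.7833), 'eef_pos': array([ 0.6409, -0.0007,  0.1422]), 'tcp_rot': array([-1.798868e+02, -1.198000e-01,  7.111540e+01]), 'force': array([  6.0524,  11.0819, -20.2646]), 'moment': array([ 1.9376, -0.7577,  0.0973]), 'opening': np.float64(0.047), 'gripper_force': np.float64(45.7844)}
```

View pics/sc6c.png

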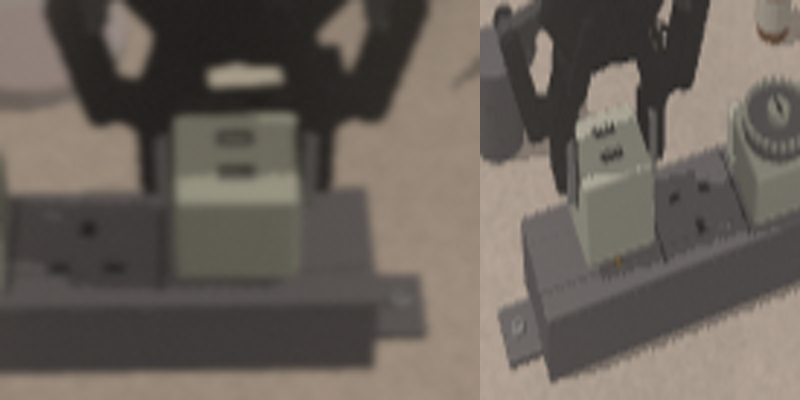

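Request:
jog_arm(rows=[[[0.09,0.27,0.06],0,1],[[0.09,0.27,0.06],0,1],[[0.09,0.27,0.06],0,1],[[0.09,0.27,0.06],0,1],[[0.09,0.27,0.06],0,1],[[0,0,0],0,1],[[0,0,0],0,1],[[0,0,0],0,1]])

```text
t: 8.55
eef_pos: [0.6449, 0.0106, 0.1453]
tcp_rot: [-179.9, 0.2, 71.1]
force: [-3.9, -8.7, -15.4]
opening: 0.0471
gripper_force: 45.5
```

Request:
jog_arm(rows=[[[-0.09,-0.26,0.06],0,1],[[-0.09,-0.26,0.06],0,1],[[-0.09,-0.26,0.06],0,1],[[-0.09,-0.26,0.06],0,1],[[-0.09,-0.26,0.06],0,1],[[0,0,0],0,1],[[0,0,0],0,1],[[0,0,0],0,1]])

```text
t: 9.22
eef_pos: [0.641, -0.0004, 0.1488]
tcp_rot: [-179.9, -0.1, 71.1]
force: [1.7, 9.0, -17.6]
opening: 0.0467
gripper_force: 46.2
```

Request:
jog_arm(rows=[[[0.09,0.27,0.06],0,1],[[0.09,0.27,0.06],0,1],[[0.09,0.27,0.06],0,1],[[0.09,0.27,0.06],0,1],[[0,0,0],0,1],[[0,0,0],0,1]])

```text
t: 9.72
eef_pos: [0.645, 0.0088, 0.1532]
tcp_rot: [179.9, 0.1, 71.1]
force: [-3.2, -5.7, -3.7]
opening: 0.0469
gripper_force: 47.5
```

Request:
jog_arm(rows=[[[0,0,-0.2],0,1],[[0,0,-0.2],0,1],[[-0.06,-0.18,0],0,1],[[-0.06,-0.18,0],0,1],[[-0.06,-0.18,0],0,1],[[0,0,0],0,1],[[0,0,0],0,1]])

```text
t: 10.3
eef_pos: [0.6438, 0.0048, 0.1499]
tcp_rot: [179.9, -0.2, 71.1]
force: [0.0, 8.2, 3.9]
opening: 0.0473
gripper_force: 48.4
```

```bash
python3 - <<'E'
from h import *
o=r.observe(); print({k:np.round(o[k],4) for k in('t','eef_pos','tcp_rot','force','moment','opening','gripper_force')})
e=o['eef_pos']; print('off',(e[0]*.322+e[1]*.947-.21205)*1000)
c=cap('wrist','w7'); g=cv2.cvtColor(c['img'],cv2.COLOR_RGB2GRAY)
p=g[215:440,275:292].mean(1).round().astype(int); print(p.tolist())
p=g[215:440,350:365].mean(1).round().astype(int); print(p.tolist())
# prediction for upright charger with top at z = e - .054+.015(approx)
yd=np.array([.322,.947,0]); ctr=np.array([e[0],e[1],0])
for th in(-.1,-.05,0,.05,.1):
    out=[]
    for ly,lz in((24,-23),(24,23),(-24,23)):
        # rotate about pad point (0, +8 above mid)
        py,pz=ly,lz-8; y=(py*np.cos(th)+pz*np.sin(th))/1000; z=(-py*np.sin(th)+pz*np.cos(th))/1000
        out.append(round(proj(c,ctr+yd*y+[0,0,e[2]-.0608+z]-np.array([.947,-.322,0])*.012)[1],1))
    print(th,out)
E
```

```text
{'t': np.float64(10.3), 'eef_pos': array([0.6438, 0.0048, 0.1499]), 'tcp_rot': array([ 1.798506e+02, -1.749000e-01,  7.110350e+01]), 'force': array([0.0296, 8.1568, 3.9056]), 'moment': array([ 1.7443,  0.0258, -0.0198]), 'opening': np.float64(0.0473), 'gripper_force': np.float64(48.39)}
off -0.1701114110756463
[54, 54, 54, 56, 64, 73, 82, 87, 91, 90, 89, 87, 82, 76, 71, 68, 67, 67, 67, 67, 67, 67, 67, 67, 66, 67, 67, 66, 67, 66, 66, 66, 66, 71, 83, 84, 83, 83, 83, 83, 83, 83, 84, 83, 83, 84, 83, 83, 83, 83, 84, 84, 84, 83, 84, 84, 84, 84, 84, 84, 84, 84, 84, 84, 84, 86, 92, 97, 102, 107, 109, 111, 112, 114, 116, 117, 118, 118, 118, 118, 118, 118, 118, 118, 118, 119, 118, 118, 118, 118, 119, 119, 118, 119, 118, 118, 119, 118, 119, 118, 118, 119, 119, 119, 118, 119, 118, 118, 119, 118, 119, 119, 119, 119, 119, 119, 119, 119, 119, 119, 119, 119, 119, 119, 119, 119, 119, 119, 119, 119, 119, 119, 119, 119, 119, 119, 119, 119, 119, 119, 119, 119, 119, 119, 119, 119, 119, 120, 125, 133, 141, 148, 155, 159, 159, 159, 159, 159, 159, 159, 159, 159, 159, 159, 159, 159, 159, 159, 159, 159, 159, 
[... 908 characters left out ...]
 118, 118, 118, 118, 120, 127, 141, 148, 153, 159, 160, 160, 159, 160, 160, 160, 159, 159, 159, 159, 159, 159, 159, 159, 159, 159, 159, 159, 159, 159, 159, 159, 158, 153, 146, 143, 152, 152, 152, 151, 151, 150, 145, 135, 119, 111, 112, 113, 113, 112, 112, 112, 113, 113, 111, 110, 109, 108, 105, 101, 99, 98, 98, 96, 94, 92, 89, 87, 86, 84, 69, 37, 28, 28, 28, 28, 28, 27, 27, 27, 27, 27]
-0.1 [np.float64(243.7), np.float64(298.7), np.float64(406.6)]
-0.05 [np.float64(245.9), np.float64(294.9), np.float64(407.5)]
0 [np.float64(248.2), np.float64(291.3), np.float64(408.3)]
0.05 [np.float64(250.7), np.float64(287.8), np.float64(408.9)]
0.1 [np.float64(253.3), np.float64(284.5), np.float64(409.2)]
```

```bash
cat > ed.py <<'E'
from h import *
def prof(f):
    c=np.load(f'pics/{f}.npz'); g=cv2.cvtColor(c['img'],cv2.COLOR_RGB2GRAY).astype(float)
    out=[]
    for a,b in((272,292),(348,366)):
        p=g[:,a:b].mean(1); d=np.diff(p)
        out.append([(i,int(round(d[i]))) for i in range(225,440) if abs(d[i])>=4])
    return out
E
python3 - <<'E'
from ed import *
for f in('w2','w3','w4','w7'):
    print(f); [print(x) for x in prof(f)]
E
```

```text
w2
[(227, 5), (228, 7), (229, 11), (230, 5), (231, 4), (235, -5), (236, -5), (237, -6), (249, 7), (250, 10), (287, 5), (288, 8), (289, 7), (290, 6), (376, 4), (377, 8), (378, 6), (379, 7), (380, 9), (381, 6), (400, -4), (401, -14), (402, -6), (403, 13), (427, -31), (428, -64), (429, -16)]
[(227, 8), (228, 4), (229, 11), (230, 5), (231, 5), (247, -8), (249, 4), (250, 6), (287, 7), (288, 10), (289, 10), (290, 10), (291, 10), (292, 5), (300, -6), (301, -9), (302, -8), (374, 6), (375, 11), (376, 10), (377, 10), (401, -9), (402, -4), (403, 6), (417, -7), (418, -10), (419, -9), (420, -8), (427, -20), (428, -44), (429, -15)]
w3
[(233, 5), (234, 5), (235, 7), (252, 6), (253, 9), (287, 5), (288, 6), (289, 6), (290, 5), (376, 8), (377, 10), (378, 10), (379, 7), (402, -8), (403, -12), (405, 12), (426, -5), (427, -29), (428, -62), (429, -18)]
[(233, 8), (235, 11), (236, 6), (237, 4), (249, -6), (250, -6), (251, -5), (253, 8), (287, 8), (288, 10), (289, 11), (290, 10), (291, 9), (292, 4), (293, 4), (295, 4), (296, 4), (297, 4), (299, -9), (300, -8), (301, -6), (302, -10), (303, -5), (374, 8), (37
[... 622 characters left out ...]
), (419, -7), (420, -9), (421, -9), (422, -9), (423, -6), (427, -19), (428, -43), (429, -15)]
w7
[(226, -5), (227, -5), (228, -4), (247, 4), (248, 11), (280, 6), (281, 5), (282, 5), (283, 5), (362, 4), (363, 7), (364, 6), (365, 6), (366, 7), (367, 7), (390, -4), (391, -13), (392, -7), (393, 8), (394, 6), (409, -5), (412, -4), (420, -4), (426, -5), (427, -34), (428, -62), (429, -17)]
[(279, 4), (280, 11), (281, 11), (282, 10), (283, 9), (284, 5), (286, 4), (287, 4), (288, 4), (289, 4), (294, -7), (295, -10), (296, -11), (297, -9), (362, 6), (363, 12), (364, 6), (365, 5), (366, 6), (390, -4), (391, -8), (393, 8), (399, -5), (400, -12), (401, -15), (402, -6), (427, -13), (428, -30), (429, -12)]
```

```bash
cat >> ed.py <<'E'
from scipy.optimize import fsolve
def model(c,y,z,th):
    # y across strip (m), z of charger underside, lean +y
    yd=np.array([.322,.947,0]); xd=np.array([.947,-.322,0]); o=xd*(.6426*.947-.0051*.322-.010)
    out=[]
    for ly,lz in((.024,0),(.024,.0445),(-.024,.046)):
        Y=y+ly*np.cos(th)+lz*np.sin(th); Z=z-ly*np.sin(th)+lz*np.cos(th)
        out.append(proj(c,o+yd*Y+[0,0,Z])[1])
    return np.array(out)
def solve(f,e):
    c=np.load(f'pics/{f}.npz'); s=fsolve(lambda p:model(c,*p)-e,[.212,.05,0]); return s
E
python3 - <<'E'
from ed import *
for f,e in(('w2',(250,288.5,402)),('w3',(253,288.5,403.3)),('w4',(254,289,404.3)),('w7',(248.2,282,391.8))): print(f,solve(f,np.array(e)).round(4))
E
```

```text
w2 [0.2084 0.0332 0.011 ]
w3 [0.2096 0.0337 0.0463]
w4 [0.2101 0.0342 0.055 ]
w7 [0.2069 0.0438 0.0267]
```

Request:
jog_arm(rows=[[[0,0,0],0,-0.25],[[0,0,0],0,-0.25],[[0.03,0.1,-0.3],0,-0.25],[[0,0,-0.4],0,-0.25],[[0,0,-0.2],0,-0.25],[[0,0,0],0,-0.25],[[0,0,0],0,-0.25]])

```text
t: 10.93
eef_pos: [0.6431, 0.0048, 0.1386]
tcp_rot: [-180.0, 0.0, 71.1]
force: [0.4, -0.0, 0.3]
opening: 0.0533
gripper_force: 0.0
```

```bash
python3 - <<'E'
from ed import *
o=r.observe(); print({k:np.round(o[k],4) for k in('t','eef_pos','tcp_rot','force','opening')})
cap('wrist','w8'); [print(x) for x in prof('w8')]
E
```

```text
{'t': np.float64(10.9333), 'eef_pos': array([0.6431, 0.0048, 0.1386]), 'tcp_rot': array([-1.79973e+02,  9.50000e-03,  7.10892e+01]), 'force': array([ 0.4353, -0.0281,  0.3211]), 'opening': np.float64(0.0533)}
[(234, 12), (235, 19), (236, 14), (237, 7), (238, 7), (239, 8), (240, 8), (241, 7), (242, 5), (284, -7), (285, -7), (286, -7), (287, -6), (288, -5), (363, -4), (368, -6), (370, 24), (371, 8), (426, -7), (427, -26), (428, -57), (429, -14)]
[(225, 6), (226, 5), (234, 7), (235, 16), (236, 13), (237, 7), (238, 7), (239, 8), (240, 7), (241, 7), (242, 4), (298, -8), (299, -9), (300, -4), (302, -6), (369, 6), (370, 32), (409, -6), (410, -10), (411, -9), (412, -10), (413, -4), (427, -19), (428, -40), (429, -14)]
```

```bash
python3 - <<'E'
from ed import *
c=np.load('pics/w8.npz')['img']
print('col282',[(v,c[v,276:290].mean(0).astype(int).tolist()) for v in range(180,440,8)])
for v in(215,260,320,350): print('row',v,[(u,int(x)) for u,x in enumerate(np.diff(c[v-2:v+3].sum(2).mean(0)/3)) if 200<u<450 and abs(x)>7])
E
```

```text
col282 [(180, [164, 146, 132]), (188, [164, 145, 132]), (196, [158, 140, 128]), (204, [118, 105, 95]), (212, [59, 54, 52]), (220, [58, 54, 52]), (228, [72, 67, 66]), (236, [105, 100, 90]), (244, [164, 157, 141]), (252, [164, 157, 141]), (260, [164, 157, 141]), (268, [164, 157, 141]), (276, [164, 156, 141]), (284, [160, 153, 138]), (292, [125, 120, 108]), (300, [125, 120, 108]), (308, [125, 119, 107]), (316, [125, 119, 107]), (324, [124, 119, 107]), (332, [123, 118, 107]), (340, [124, 118, 107]), (348, [123, 117, 106]), (356, [129, 122, 110]), (364, [132, 126, 113]), (372, [162, 144, 131]), (380, [160, 142, 129]), (388, [160, 142, 129]), (396, [158, 140, 127]), (404, [158, 140, 128]), (412, [158, 141, 128]), (420, [159, 141, 128]), (428, [110, 98, 89]), (436, [32, 29, 27])]
row 215 [(424, 11), (425, 15), (426, 16), (427, 13), (428, 12)]
row 260 [(201, 18), (254, 14), (255, 18), (256, 10), (257, 8), (258, 8), (259, 8), (260, 8), (387, -7), (388, -22), (389, -22), (434, 8), (444, -7)]
row 320 [(212, -15), (213, -21), (214, -14), (225, 12), (226, 14), (227, 7), (239, -7), (240, -16), (241, -11), (253, 20), (254, 34), (255, 20), (300, -12), (301, -24), (342, 17), (343, 19), (388, -12), (389, -26), (390, -19), (398, 7), (399, 13), (400, 9), (413, -13), (414, -10), (426, 26), (427, 47), (428, 30)]
row 350 [(218, 7), (219, 8), (220, 11), (221, 9), (228, -9), (229, -26), (230, -25), (253, 29), (254, 33), (255, 11), (263, 10), (264, 10), (271, -7), (273, -7), (388, -8), (389, -21), (390, -29), (409, 17), (410, 25), (411, 11), (418, -8), (419, -12), (420, -10), (441, 13), (442, 16), (443, 9), (445, 8), (446, 12), (447, 11), (448, 10), (449, 9)]
```

```bash
cat >> ed.py <<'E'
def pnp(f,corn,hw=.0235,z=None):
    c=np.load(f'pics/{f}.npz'); F=240/np.tan(np.radians(float(c['fovy']))/2)
    K=np.array([[F,0,float(c['cx'])],[0,F,float(c['cy'])],[0,0,1.]])
    obj=np.array([[-hw,hw,0],[hw,hw,0],[hw,-hw,0],[-hw,-hw,0]])
    ok,rv,tv=cv2.solvePnP(obj,np.array(corn,float),K,None,flags=cv2.SOLVEPNP_ITERATIVE)
    R=RR(c)@cv2.Rodrigues(rv)[0]; t=RR(c)@tv[:,0]+c['xyz']
    return t,R
E
python3 - <<'E'
from ed import *
c=np.load('pics/w8.npz')['img'].sum(2)/3.
def redge(u): d=np.diff(c[:,u-3:u+4].mean(1)); return 225+np.argmax(d[225:250]),360+np.argmax(np.abs(d[360:385]))
print([(u,redge(u)) for u in(262,275,320,365,380)])
for v in(245,250,300,310,355,362): 
    d=np.diff(c[v-1:v+2].mean(0)); print(v,[(i,int(d[i])) for i in list(range(246,266))+list(range(380,398)) if abs(d[i])>12])
for corn in ([(254,236),(390,236),(390,370),(254,370)],):
    t,R=pnp('w8',corn); print(t.round(4),R.round(3).tolist()); z=R[:,2]; print('lean y',z[0]*.322+z[1]*.947,'lean x',z[0]*.947-z[1]*.322,'underside ctr',(t-.046*z).round(4),'yoff',t[0]*.322+t[1]*.947-.21205)
t,R=pnp('w2',[(255,289),(386,289),(386,402),(258,402)]); print(t.round(4),R[:,2].round(3))
E
```

```text
[(262, (np.int64(236), np.int64(368))), (275, (np.int64(235), np.int64(371))), (320, (np.int64(235), np.int64(370))), (365, (np.int64(235), np.int64(370))), (380, (np.int64(235), np.int64(370)))]
245 [(254, 14), (255, 19), (388, -23), (389, -20)]
250 [(254, 14), (255, 19), (388, -24), (389, -20)]
300 [(248, -12), (253, 16), (254, 30), (255, 19), (388, -25), (389, -51), (390, -14), (391, 12)]
310 [(253, 21), (254, 34), (255, 21), (388, -13), (389, -24), (390, -18), (395, 15)]
355 [(252, 27), (253, 26), (389, -21), (390, -31)]
362 [(250, 32), (251, 52), (252, 27), (253, -13), (254, -24), (389, -25), (390, -25)]
[0.6495 0.0219 0.0904] [[0.946, 0.312, 0.089], [-0.325, 0.909, 0.261], [0.0, -0.276, 0.961]]
lean y 0.2759947692350203 lean x 0.00047329963592775137 underside ctr [0.6454 0.0099 0.0462] yoff 0.017787998149484674
[0.6433 0.0041 0.0817] [0.    0.048 0.999]
```

Request:
jog_arm(rows=[[[0.1,0.3,0],0,-0.25],[[0.1,0.3,0],0,-0.25],[[0.1,0.3,0],0,-0.25],[[0,0,0],0,-0.25],[[0,0,0],0,1],[[0,0,0],0,1],[[0,0,0],0,1],[[0,0,0],0,1]], grip_force=60)

```text
t: 11.65
eef_pos: [0.6463, 0.0141, 0.1392]
tcp_rot: [180.0, -0.0, 71.1]
force: [-0.2, 3.8, 3.3]
opening: 0.0472
gripper_force: 61.1
```

```bash
cat >> ed.py <<'E'
def look(f,show=True):
    o=r.observe(); print({k:np.round(o[k],4).tolist() for k in('t','eef_pos','tcp_rot','force','opening','gripper_force')})
    e=o['eef_pos']; print('off mm',round((e[0]*.322+e[1]*.947-.21205)*1000,2))
    cap('wrist',f); c=np.load(f'pics/{f}.npz')['img'].sum(2)/3.
    for a,b in((268,292),(350,372)):
        d=np.diff(c[:,a:b].mean(1)); print([(i,int(round(d[i]))) for i in range(200,425) if abs(d[i])>=6])
E
python3 - <<'E'
from ed import *
look('w9')
c=np.load('pics/w9.npz')['img'].sum(2)/3.
for v in(260,300,350): 
    d=np.diff(c[v-1:v+2].mean(0)); print(v,[(i,int(d[i])) for i in list(range(240,270))+list(range(375,400)) if abs(d[i])>12])
E
```

```text
{'t': 11.65, 'eef_pos': [0.6463, 0.0141, 0.1392], 'tcp_rot': [179.9936, -0.0292, 71.0946], 'force': [-0.2316, 3.7858, 3.3209], 'opening': 0.0472, 'gripper_force': 61.1139}
off mm 9.37
[(213, -14), (214, -12), (215, -7), (222, -26), (223, -21), (260, 6), (261, 14), (262, 13), (263, 9), (264, 7), (265, 7), (266, 8), (267, 7), (268, 7), (386, 7), (387, 8), (388, 6), (391, -7), (392, -7), (393, 17)]
[(214, -8), (215, -11), (216, -8), (221, -7), (222, -32), (223, -13), (243, 11), (244, 10), (261, 13), (262, 14), (263, 11), (264, 7), (265, 7), (266, 7), (267, 7), (268, 7), (387, 7), (421, -8), (422, -11), (423, -10), (424, -8)]
260 [(255, -14), (256, -16), (258, 17)]
300 [(254, 15), (255, 16), (381, 14), (382, 15), (384, -19), (385, -37), (386, -16)]
350 [(240, -26), (241, -25), (254, 40), (255, 33), (384, -18), (385, -38), (398, 18), (399, 26)]
```

Request:
jog_arm(rows=[[[-0.1,-0.28,0],0,1],[[-0.1,-0.28,0],0,1],[[-0.1,-0.28,0],0,1],[[0,0,0],0,1],[[0,0,0],0,1]])

```text
t: 12.12
eef_pos: [0.644, 0.0066, 0.1404]
tcp_rot: [179.9, -0.2, 71.1]
force: [2.4, 12.0, 9.5]
opening: 0.0469
gripper_force: 63.0
```

```bash
python3 - <<'E'
from ed import *
look('w10')
t,R=pnp('w9',[(255,262),(386,262),(385,393),(255,393)]); z=R[:,2]; print(t,z[0]*.322+z[1]*.947)
E
```

```text
{'t': 12.1167, 'eef_pos': [0.644, 0.0066, 0.1404], 'tcp_rot': [179.8719, -0.1988, 71.1086], 'force': [2.3509, 12.025, 9.4892], 'opening': 0.0469, 'gripper_force': 63.0123}
off mm 1.55
[(200, -11), (201, -11), (202, -11), (209, -26), (210, -21), (259, 9), (260, 12), (261, 12), (262, 10), (265, 6), (266, 6), (267, 6), (284, -7), (285, -10), (286, -8), (390, 6)]
[(201, -8), (202, -12), (203, -10), (208, -7), (209, -32), (210, -13), (226, 7), (227, 6), (228, 11), (259, 7), (260, 12), (261, 12), (262, 10), (263, 6), (264, 6), (265, 6), (267, 6), (300, -7), (301, -7), (384, 7), (412, -8), (413, -12), (414, -11)]
[0.6487587  0.02148017 0.08958398] 0.2986433212232639
```

Request:
jog_arm(rows=[[[-0.1,-0.28,0],0,1],[[-0.1,-0.28,0],0,1],[[-0.1,-0.28,0],0,1],[[0,0,0],0,1],[[0,0,0],0,1]])

```text
t: 12.58
eef_pos: [0.6413, -0.0016, 0.1411]
tcp_rot: [179.8, -0.2, 71.1]
force: [1.6, 14.9, 15.7]
opening: 0.0473
gripper_force: 65.3
```

```bash
python3 - <<'E'
from ed import *
look('w11')
E
```

```text
{'t': 12.5833, 'eef_pos': [0.6413, -0.0016, 0.1411], 'tcp_rot': [179.8326, -0.2401, 71.1091], 'force': [1.5915, 14.9211, 15.6845], 'opening': 0.0473, 'gripper_force': 65.2577}
off mm -7.07
[(210, 8), (236, 7), (259, 8), (260, 11), (261, 11), (262, 10), (263, 7), (290, -7), (291, -7), (292, -7), (293, -8), (294, -7), (386, 16)]
[(209, 9), (210, 11), (236, -7), (259, 9), (260, 11), (261, 11), (262, 10), (263, 6), (301, -6), (304, -7), (380, 10), (381, 9), (401, -7), (402, -14), (403, -12)]
```

```bash
python3 - <<'E'
from ed import *
for f,co in(('w10',[(255,261),(386,261),(386,389.5),(255,389.5)]),):
    pass
# column profile w11 with colors, and slot/strip lines
c=np.load('pics/w11.npz')['img']
print([(v,c[v,268:292].mean(0).astype(int).tolist()) for v in range(204,272,3)])
for e in((236,261,386),(230,261,386),(242,261,386)): print(e,solve('w11',np.array(e)).round(4))
g=c.sum(2)/3.
for v in(275,320,375):
    d=np.diff(g[v-1:v+2].mean(0)); print(v,[(i,int(d[i])) for i in list(range(240,270))+list(range(375,400)) if abs(d[i])>12])
E
```

```text
[(204, [59, 54, 52]), (207, [58, 53, 51]), (210, [69, 64, 62]), (213, [81, 74, 73]), (216, [72, 67, 66]), (219, [72, 66, 65]), (222, [72, 66, 65]), (225, [72, 66, 65]), (228, [71, 66, 65]), (231, [71, 66, 64]), (234, [71, 66, 64]), (237, [81, 76, 70]), (240, [86, 82, 73]), (243, [86, 82, 73]), (246, [86, 82, 74]), (249, [86, 82, 74]), (252, [87, 82, 74]), (255, [87, 82, 74]), (258, [87, 83, 74]), (261, [109, 104, 93]), (264, [138, 132, 119]), (267, [153, 146, 131]), (270, [166, 159, 143])]
(236, 261, 386) [0.209  0.0451 0.0885]
(230, 261, 386) [0.213  0.048  0.0331]
(242, 261, 386) [0.205  0.0426 0.1473]
275 [(250, 17), (251, 19), (388, -22), (389, -24)]
320 [(249, -20), (251, 18), (252, 35), (253, 24), (386, -15), (387, -28), (388, -13), (390, 17), (391, 12)]
375 [(254, 27), (255, 35), (256, 17), (384, -25), (385, -28)]
```

Request:
jog_arm(rows=[[[-0.1,-0.28,0],0,1],[[-0.1,-0.28,0],0,1],[[-0.1,-0.28,0],0,1],[[-0.03,-0.09,0],0,1],[[0,0,0],0,1],[[0,0,0],0,1]])

```text
t: 13.13
eef_pos: [0.638, -0.0111, 0.1409]
tcp_rot: [179.8, -0.2, 71.1]
force: [2.7, 12.4, 13.7]
opening: 0.0468
gripper_force: 66.4
```

```bash
cat >> ed.py <<'E'
def edges3(f):
    g=np.load(f'pics/{f}.npz')['img'].sum(2)/3.
    c=np.load(f'pics/{f}.npz')['img'].astype(float)
    p=c[:,268:292].mean(1); print([(v,p[v].astype(int).tolist()) for v in range(200,300,3)])
E
python3 - <<'E'
from ed import *
look('w12'); edges3('w12')
E
```

```text
{'t': 13.1333, 'eef_pos': [0.638, -0.0111, 0.1409], 'tcp_rot': [179.8235, -0.2112, 71.1101], 'force': [2.6802, 12.4176, 13.6715], 'opening': 0.0468, 'gripper_force': 66.3833}
off mm -17.14
[(206, -6), (207, -6), (222, 8), (223, 19), (262, 9), (263, 10), (264, 10), (265, 10), (266, 8), (296, -10), (297, -11), (298, -7), (299, -7), (381, 19), (382, 14)]
[(220, -8), (221, -11), (223, 11), (262, 9), (263, 10), (264, 9), (265, 10), (266, 9), (306, -9), (307, -8), (308, -6), (309, -8), (381, 10), (382, 9), (389, -9), (390, -14), (391, -9)]
[(200, [97, 90, 88]), (203, [97, 90, 88]), (206, [92, 85, 84]), (209, [73, 68, 66]), (212, [72, 67, 65]), (215, [72, 67, 65]), (218, [72, 67, 65]), (221, [66, 61, 60]), (224, [91, 87, 78]), (227, [92, 88, 79]), (230, [93, 89, 80]), (233, [93, 88, 80]), (236, [93, 88, 80]), (239, [93, 88, 80]), (242, [93, 89, 80]), (245, [93, 89, 80]), (248, [94, 89, 80]), (251, [94, 90, 80]), (254, [94, 90, 80]), (257, [94, 90, 80]), (260, [94, 90, 81]), (263, [106, 101, 91]), (266, [137, 131, 118]), (269, [153, 147, 132]), (272, [163, 155, 140]), (275, [170, 162, 146]), (278, [170, 162, 146]), (281, [170, 162, 146]), (284, [170, 162, 146]), (287, [170, 162, 146]), (290, [170, 162, 146]), (293, [170, 162, 146]), (296, [168, 160, 144]), (299, [138, 131, 118])]
```

```bash
python3 - <<'E'
from ed import *
print(solve('w12',np.array((223,264,381.5))).round(4))
E
```

```text
[ 0.2065  0.0466 -0.0617]
```

Request:
jog_arm(rows=[[[-0.1,-0.28,0],0,1],[[0,0,0],0,1],[[0,0,0],0,1],[[0,0,0],0,1]])

```text
t: 13.52
eef_pos: [0.6369, -0.0141, 0.1405]
tcp_rot: [179.8, -0.2, 71.1]
force: [4.3, 12.2, 10.4]
opening: 0.0471
gripper_force: 66.5
```

```bash
python3 - <<'E'
from ed import *
look('w13'); 
E
```

```text
{'t': 13.5167, 'eef_pos': [0.6369, -0.0141, 0.1405], 'tcp_rot': [179.84, -0.1804, 71.1121], 'force': [4.2726, 12.1633, 10.4299], 'opening': 0.0471, 'gripper_force': 66.4835}
off mm -20.3
[(216, 11), (219, 13), (264, 9), (265, 9), (266, 9), (267, 9), (268, 8), (299, -8), (300, -7), (379, 14), (380, 23)]
[(214, -11), (215, -12), (216, 27), (264, 9), (265, 9), (266, 9), (267, 9), (268, 7), (306, -8), (307, -10), (308, -8), (309, -8), (310, -6), (376, 6), (377, 9), (380, 12), (385, -9), (386, -13), (387, -10)]
```

Request:
jog_arm(rows=[[[0.09,0.27,0],0,1],[[0.09,0.27,0],0,1],[[0.09,0.27,0],0,1],[[0,0,0],0,1],[[0,0,0],0,1]])

```text
t: 13.98
eef_pos: [0.639, -0.0084, 0.1402]
tcp_rot: [179.9, 0.1, 71.1]
force: [-2.9, -9.7, 12.4]
opening: 0.0472
gripper_force: 67.2
```

```bash
python3 - <<'E'
from ed import *
print(solve('w13',np.array((217.5,266,379.7))).round(4))
look('w14')
E
```

```text
[ 0.2067  0.0478 -0.1268]
{'t': 13.9833, 'eef_pos': [0.639, -0.0084, 0.1402], 'tcp_rot': [179.8683, 0.1461, 71.0691], 'force': [-2.8627, -9.7468, 12.409], 'opening': 0.0472, 'gripper_force': 67.1996}
off mm -14.24
[(207, -7), (225, 12), (261, 7), (262, 10), (263, 10), (264, 10), (265, 8), (296, -11), (297, -10), (382, 17), (383, 20)]
[(261, 7), (262, 9), (263, 10), (264, 10), (265, 9), (305, -7), (306, -7), (307, -7), (308, -9), (309, -7), (381, 11), (382, 10), (383, 11), (391, -9), (392, -11), (393, -10), (394, -6)]
```

```bash
python3 - <<'E'
from ed import *
print(solve('w14',np.array((225,263.5,382.6))).round(4))
E
```

```text
[ 0.2077  0.0459 -0.0318]
```

Request:
jog_arm(rows=[[[0.07,0.2,0],0,1],[[0.07,0.2,0],0,1],[[0,0,0],0,1],[[0,0,0],0,1]])

```text
t: 14.37
eef_pos: [0.6403, -0.0046, 0.1402]
tcp_rot: [179.9, 0.2, 71.1]
force: [-3.8, -12.1, 12.8]
opening: 0.0467
gripper_force: 67.8
```

```bash
python3 - <<'E'
from ed import *
look('w15'); edges3('w15')
E
```

```text
{'t': 14.3667, 'eef_pos': [0.6403, -0.0046, 0.1402], 'tcp_rot': [179.8776, 0.1657, 71.0612], 'force': [-3.8449, -12.1347, 12.7959], 'opening': 0.0467, 'gripper_force': 67.8311}
off mm -10.23
[(202, 13), (203, 7), (208, -7), (230, 9), (260, 6), (261, 10), (262, 10), (263, 10), (264, 9), (295, -8), (296, -6), (384, 12), (385, 18)]
[(201, 6), (202, 12), (203, 6), (260, 7), (261, 10), (262, 10), (263, 10), (264, 9), (303, -6), (304, -6), (305, -7), (306, -8), (381, 7), (382, 8), (385, 8), (396, -9), (397, -13), (398, -9)]
[(200, [58, 54, 52]), (203, [80, 74, 72]), (206, [96, 89, 87]), (209, [80, 74, 73]), (212, [72, 67, 66]), (215, [72, 67, 65]), (218, [72, 67, 65]), (221, [72, 66, 64]), (224, [72, 66, 64]), (227, [71, 66, 64]), (230, [78, 73, 69]), (233, [89, 85, 76]), (236, [89, 84, 76]), (239, [89, 85, 76]), (242, [89, 85, 76]), (245, [90, 85, 77]), (248, [90, 86, 77]), (251, [90, 86, 77]), (254, [90, 86, 77]), (257, [90, 86, 78]), (260, [92, 88, 79]), (263, [119, 114, 102]), (266, [145, 139, 124]), (269, [156, 150, 134]), (272, [168, 160, 144]), (275, [169, 161, 144]), (278, [169, 161, 145]), (281, [169, 161, 144]), (284, [168, 161, 144]), (287, [169, 161, 144]), (290, [169, 161, 144]), (293, [163, 156, 140]), (296, [149, 142, 127]), (299, [133, 127, 114])]
```

Request:
jog_arm(rows=[[[-0.02,-0.05,0.15],0,1],[[0,0,0.2],0,1],[[0,0,0.3],0,1],[[0,0,0.3],0,1],[[0,0,0],0,1],[[0,0,0],0,1]], grip_force=80)

```text
t: 14.92
eef_pos: [0.64, -0.0034, 0.1486]
tcp_rot: [180.0, -0.0, 71.1]
force: [-0.3, 0.6, -0.3]
opening: 0.0472
gripper_force: 83.4
```

```bash
python3 - <<'E'
from ed import *
print(solve('w15',np.array((230.3,262.5,384.7))).round(4))
look('w16'); edges3('w16')
E
```

```text
[0.2086 0.0451 0.0277]
{'t': 14.9167, 'eef_pos': [0.64, -0.0034, 0.1486], 'tcp_rot': [179.9713, -0.0192, 71.0897], 'force': [-0.3246, 0.5761, -0.3107], 'opening': 0.0472, 'gripper_force': 83.4088}
off mm -9.19
[(200, 7), (201, 11), (202, 7), (229, 9), (261, 10), (262, 10), (263, 10), (264, 9), (293, -6), (294, -6), (296, -7), (297, -8), (384, 13), (385, 17)]
[(200, 8), (201, 11), (202, 7), (261, 10), (262, 10), (263, 10), (264, 9), (304, -6), (305, -10), (306, -11), (307, -7), (385, 8), (390, -9), (391, -15), (392, -10)]
[(200, [59, 54, 52]), (203, [84, 78, 76]), (206, [82, 76, 75]), (209, [72, 66, 65]), (212, [72, 66, 65]), (215, [72, 66, 65]), (218, [71, 66, 65]), (221, [71, 66, 64]), (224, [71, 66, 64]), (227, [70, 65, 63]), (230, [83, 79, 72]), (233, [89, 84, 76]), (236, [89, 84, 76]), (239, [89, 85, 76]), (242, [89, 85, 76]), (245, [89, 85, 76]), (248, [89, 85, 76]), (251, [89, 85, 77]), (254, [90, 86, 77]), (257, [90, 86, 77]), (260, [91, 87, 78]), (263, [118, 113, 101]), (266, [144, 138, 123]), (269, [156, 148, 133]), (272, [167, 159, 143]), (275, [168, 160, 144]), (278, [168, 160, 144]), (281, [168, 160, 144]), (284, [168, 160, 144]), (287, [168, 160, 144]), (290, [167, 160, 144]), (293, [166, 159, 142]), (296, [148, 141, 126]), (299, [129, 123, 111])]
```

Request:
jog_arm(rows=[[[0,0,0.3],0,1],[[0,0,0.4],0,1],[[0,0,0.3],0,1],[[0,0,0],0,1],[[0,0,0],0,1],[[0,0,0],0,1]])

```text
t: 15.47
eef_pos: [0.6398, -0.0034, 0.1584]
tcp_rot: [180.0, 0.0, 71.1]
force: [-0.4, 0.3, -0.8]
opening: 0.0467
gripper_force: 83.4
```

```bash
python3 - <<'E'
from ed import *
print(solve('w16',np.array((229.5,262.5,384.7))).round(4))
look('w17')
# side & scene checks: predicted corners vs white mask
for n in('side','scene'):
    c=cap(n,n+'F'); im=c['img'].astype(int); 
    P=[np.array([.6431+.947*a+.322*b, .0045-.322*a+.947*b, z]) for z in(.07,.116) for a,b in((-.024,-.024),(.024,-.024),(.024,.024),(-.024,.024))]
    q=np.array([proj(c,p) for p in P]).round(1); print(n,q.tolist())
    u=int(q[:4,0].mean()) if n=='side' else int(q[0:2,0].mean() if 0 else q[:,0].mean())
    print(u,[(v,im[v,u-2:u+3].mean(0).astype(int).tolist()) for v in range(int(q[:,1].min())-6,int(q[:,1].max())+16)])
E
```

```text
[0.2104 0.054  0.0174]
{'t': 15.4667, 'eef_pos': [0.6398, -0.0034, 0.1584], 'tcp_rot': [179.999, 0.0009, 71.0948], 'force': [-0.4359, 0.3132, -0.8251], 'opening': 0.0467, 'gripper_force': 83.4095}
off mm -9.23
[(226, -7), (228, 16), (229, 9), (261, 10), (262, 10), (263, 10), (264, 9), (293, -6), (296, -8), (384, 14), (385, 15)]
[(226, -12), (227, -13), (228, 25), (261, 10), (262, 10), (263, 10), (264, 9), (304, -7), (305, -8), (306, -9), (307, -9), (382, 7), (384, -11), (385, -12), (423, 8), (424, 11)]
side [[323.2, 247.6], [354.7, 247.1], [353.2, 226.4], [323.3, 226.9], [322.5, 224.8], [355.4, 224.3], [353.8, 203.8], [322.6, 204.4]]
338 [(197, [51, 46, 42]), (198, [87, 79, 70]), (199, [124, 112, 99]), (200, [141, 127, 113]), (201, [134, 121, 108]), (202, [110, 99, 89]), (203, [106, 99, 87]), (204, [133, 126, 111]), (205, [146, 141, 124]), (206, [145, 142, 124]), (207, [135, 132, 115]), (208, [110, 107, 94]), (209, [81, 78, 69]), (210, [71, 69, 61]), (211, [80, 77, 69]), (212, [93, 91, 81]), (213, [102, 100, 88]), (214, [103, 100, 89]), (215, [94, 91, 80]), (216, [77, 74, 66]), (217,
[... 1852 characters left out ...]
58, [113, 110, 101]), (259, [113, 110, 100]), (260, [113, 110, 100]), (261, [114, 111, 101]), (262, [113, 110, 101]), (263, [113, 110, 101]), (264, [113, 110, 100]), (265, [113, 110, 100]), (266, [113, 110, 100]), (267, [113, 110, 100]), (268, [113, 110, 100]), (269, [113, 110, 100]), (270, [113, 110, 100]), (271, [107, 104, 94]), (272, [101, 94, 85]), (273, [101, 93, 86]), (274, [101, 94, 89]), (275, [98, 92, 87]), (276, [94, 89, 85]), (277, [89, 84, 82]), (278, [92, 87, 84]), (279, [95, 90, 88]), (280, [97, 92, 91]), (281, [102, 97, 96]), (282, [105, 99, 98]), (283, [105, 100, 98]), (284, [105, 100, 99]), (285, [106, 100, 99]), (286, [98, 93, 92]), (287, [83, 79, 77]), (288, [77, 73, 71])]
```

```bash
python3 -c "
from plant import r
print(r.finish_job())"
```

```text
the job is handed in; nothing more can be done
None
```

The charger is out of its socket and the job is handed in; no verdict came back. At the last measurement it was held upright over socket 4, with its longest pin about 8 mm above the strip. I rocked it at least three times each way. The 40 N grip slipped partway, so I let go and re-gripped it while it was tipped over loose in the slots. After my ten pictures were used up, I judged lean and height from image measurements and forces. I did not re-measure the other plugs or bench items at the end.

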